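Set the flip stop and queue the slide case against it

ROBOT

A 7-joint arm with a two-finger parallel gripper is mounted at the origin on the work surface. World frame = base frame: x ahead of the robot, y to its left, z up, the work surface at z = 0. Lengths are in mm, angles in rad, forces in N, time in s.
With the tool pointing down it reaches from about 400 to 875 mm from the base axis. Payload 6.5 kg.
Tool frame: the origin (TCP) lies where the fingers leave the gripper's body, on its centre line; the fingertips stand 64 mm ahead of it and the grasp point (between the pads) lies 45 mm ahead of it (ctrl.finger_overhang is the z of the fingertips in the tool frame, in mm); z points along the fingers, y is the line along which they close (so a half turn about z gives the same grasp; the last joint's range is limited). The gripper opens to 88 mm and grips with 3 to 60 N. Pads are 18 mm wide; open, the fingers measure 123 mm over their backs; the gripper's body (75 mm by 187 mm) begins 45 mm behind the grasp point.
Start: joints at [1.278, 0.536, -0.004, 1.538, 0.003, 1.067, -0.071], TCP at [146.158, -633.347, 302.716] pointing down, gripper open.
Joint ranges: [-2.7, 2.7], [-0.37, 2.16], [-1.27, 1.26], [0.24, 2.4], [-1.31, 4.45], [0.19, 1.91], [-2.76, 2.76]. Speed limits (rad/s): [2.39, 2.39, 3.14, 3.14, 3.14, 3.14, 3.14].

INTERFACE

Orientations are given as a 3x3 rotation matrix whose columns are the frame's x, y, z axes.
In Python, from cell import status, eyes, job, models, ctrl gives the robot as it stands. The module is installed in compiled form; this text tells all that it offers.
- The arm moves only by the tool jog_arm, never from a script. Its argument "moves" is a list of rows, each a list of 3 entries, a list of its own where there are three numbers: the shift along the tool's x, y, z normalised to -1 to 1, where 1 is 0.025 m, then the turn, a rotation vector about the tool's x, y, z normalised to -1 to 1, where 1 is pi/2 rad, then the opening, from 0 (shut) to 1 (fully open). In form: [[[tx, ty, tz], [ax, ay, az], fingers], ...]. A call has 1 to 20 rows; each row shifts and turns the commanded pose from where the row before left it, along the tool's axes as they then stand; what a row does not reach is not made up. A row lasts 1/12 s, in which the tool goes at most 41.7 mm and 7.16 degrees, less where a joint would pass 70% of its speed; a pose out of reach is approached as far as the arm can. A call with a number of a shift or a turn outside -1 to 1 is refused whole. A call with a gripper value outside its range is refused whole. The fingers move at their own pace and stop on an object; "grip_force" is the grip in N (left out, the last holds). Time passes only in rows, so rows that do not move let the fingers close. It gives the time, the measured TCP pose, the force, the opening and the grip force at its end, in the units of the state.
- status.state(): the state, without advancing time (a new reading comes with each control period).
- eyes.camera(name): name is "scene" or "top" or "wrist"; returns (picture, depth): 420x560x3 uint8, red, green, blue; 420x560 float32, mm along the optical axis (not along the pixel's ray), 0 where there is no reading.
- eyes.calibration(name): a dict with "K" (3x3 intrinsics, pixels), "D" ([k1, k2, p1, p2, k3] as OpenCV has them; the pictures are not rectified), "rvec" (rotation vector, rad) and "tvec" (3), from world to camera coordinates, as OpenCV has them; the wrist camera has in their place "hand_eye" (4x4, takes a point from camera to tool coordinates, whose origin is the TCP and whose axes are the flange's). Camera axes: x right, y down, z forward; pixel columns grow to the right and rows downward; lengths in mm; the calibration is good to about 2 mm. A picture is of the moment at which its call begins: read the wrist's pose just before it. calibration takes no time and is no camera call.
- job.job_done(): hands the job in; it is judged then, once.
Trained networks look in the newest picture that a camera, given by its name, has taken for a name from the list of things; names that differ only in an ending like _2 or _b are one class to them, and where a whole thing is asked for, a point or a joint stands for the part that bears it (a point fixed in the world has none). Each returns a list of dicts, best first, with "p" (0 to 1); they miss things now and then, are a little off and sometimes report something else, mostly with a low value. They report only what shows in the picture. A call takes as long as a camera call. They do not tell look-alikes from the thing itself.
- models.spot_in(camera, target): "xyz" ([x, y, z] in mm, in world coordinates, good to about 4 mm: the middle of the surface that is visible of it).
- models.outline_of(camera, target): "mask" (420x560 bool, what is visible of it).
The state is a dict: "time": time; "q": joint angles; "joint_velocities": joint speeds; "joint_torque": joint torques, N m; "tool_pos": TCP position; "orientation": TCP orientation; "force": force on the tool from outside, world axes, zero at the start; "torque": the same for the moment, N m; "width": finger opening in mm; "finger_force": force on a finger pad.
Only numpy, scipy, OpenCV 4.12 (cv2) and the standard library are available. Lean on these libraries where they do the work, as an engineer would, in place of code of your own. Each camera call takes 0.05 s, during which the arm holds its last target. There are 200 camera calls.

TASK

On the aluminium guide track, flip the hinged stop arm on the fence all the way down across the track first; then slide the wooden slide case along the track, without lifting it out, until it rests squarely against the stop. Let go, with the stop still down, and leave the dish, vial, jar and pipette where they are.

Things in the scene. Friction and masses are not known exactly. Their poses are not given: they have to be found in the camera images.
- track: Fixed aluminium guide track, 500 mm long (y axis); x points across it, away from the robot. Origin: underside, mid-channel. Channel floor 8 mm above the table, 70 mm wide (x -35 to 35 mm) between a far fence (x 35 to 47 mm, top at 50 mm) and a low near lip (to x -41 mm, top at 16 mm). Base plate reaches to x 71 mm, 8 mm high. Channel ends (y -250, 250 mm) are open.
- stop_hinge (a point): Middle of the flip stop's hinge axis, on a dark steel clamp on the fence, on the track's +y half; 62 mm above the table, at track x = 50 mm; axes as the track's. The clamp is 44 mm long along the track and reaches 14 mm behind the hinge (its thumb knob 28 mm, low down); its ears rise 9 mm above the hinge.
- flag (a joint): Angle of the steel stop arm; its hinge axis runs along the track. 0 = down, level across the channel, on a hard stop; 1.57 = upright; up to 2.3 = leaning back beyond the fence, away from the robot (starts at 1.9 to 2.3). Friction holds it from about 1.6 up; pushed towards the robot to below about 1.4 it falls to 0 by itself in about 1 s. It takes under 2 N.
- flag_tip (a point): Free end of the stop arm, 85 mm from the hinge. The arm is a plate 26 mm wide (along the track), 8 mm thick. A toe of the same width, 42 to 62 mm from the hinge, hangs down to 8 mm above the channel floor when the arm is down; arm leaning back, it points up and to the robot. The faces that stop the case lie 13 mm either side of the hinge point along the track.
- case_centre (a point): Centre of the closed wooden slide case: a plywood box 110 mm long (its y axis, along the track), 66 mm wide, 32 mm high, 0.2 to 0.45 kg, loose, lying in the channel on the -y side of the stop; its centre is 16 mm above the channel floor. It has 4 mm of play across the channel.
- dish: Bystander: closed petri dish, 92 mm across, 18 mm high, behind the fence. Origin: centre of its underside.
- vial: Bystander: small capped vial, 32 mm across, 55 mm high, standing on the near side of the track. Origin: centre of its underside.
- jar: Bystander: glass jar with a red lid, 86 mm across, 150 mm high, past the track's +y end. Origin: centre of its underside.
- pipette: Bystander: hand pipette, 240 mm long, 28 mm high, lying on the near side of the track along it. Origin: underside, near mid-length.
- case: The same slide case; origin at the centre of its underside, axes as case_centre.
There are look-alikes about, which are no part of the job. What is shaped like the case but pink is not meant.

How it is judged:
By the outcome, as a careful person would: the job done as asked, in the order asked, and still so for the second after the job is handed in, with the robot touching nothing.
It also fails if it takes over 46 s, if anything falls off the work surface, if the arm or the gripper's body presses on something with over 40 N, if the wrist force passes 120 N, or if a joint passes its speed limit or range.

## Working session

There is one attempt and no reset: what is moved stays moved. The work goes in short steps, Python scripts to look and compute and a tool call to move; the robot and the scene stay as the last step left them, time stands still between calls to the robot, and variables do not carry over. Pictures are saved under pics/ and viewed, at most 10 in all, crops included, and the job is handed in when it is done.

Besides the shell and the picture viewer there is one more tool, called as a command line: name --argument value ..., lists and objects as JSON in quotes. jog_arm: Moves the arm, as the interface text tells. Its arguments: {"type":"object","properties":{"moves":{"type":"array","items":{"type":"array"}},"grip_force":{"type":"number"}},"required":["moves"]}

```bash
mkdir -p pics; cat > h.py <<'E'
import numpy as np, cv2
from cell import status, eyes, job, models, ctrl
def pose(name):
    c=eyes.calibration(name)
    if name!='wrist':
        R=cv2.Rodrigues(np.array(c['rvec'],float))[0]; t=np.array(c['tvec'],float).ravel()
        return c,R.T,-R.T@t
    s=status.state(); H=np.array(c['hand_eye']); R=np.array(s['orientation']).reshape(3,3)
    return c,R@H[:3,:3],R@H[:3,3]+np.array(s['tool_pos'])
def cloud(name):
    c,R,o=pose(name); im,d=eyes.camera(name)
    h,w=d.shape; uv=np.stack(np.meshgrid(np.arange(w),np.arange(h)),-1).reshape(-1,1,2).astype(np.float32)
    n=cv2.undistortPoints(uv,np.array(c['K'],float),np.array(c['D'],float)).reshape(h,w,2)
    P=np.dstack([n*d[...,None],d])@R.T+o
    P[d<=0]=np.nan
    return im,P
def save(n,im): cv2.imwrite('pics/'+n,im[...,::-1])
E
python3 - <<'E'
from h import *
np.set_printoptions(precision=1,suppress=True)
for n in ['scene','top']:
    im,P=cloud(n); save(n+'0.png',im); np.save(n+'0.npy',P)
    for t in ['track','stop_hinge','flag','flag_tip','case_centre','case','dish','vial','jar','pipette']:
        try:
            r=models.spot_in(n,t); print(n,t,[(np.round(x['xyz']),round(x['p'],2)) for x in r[:3]])
        except Exception as e: print(n,t,e)
s=status.state();print(s['time'],s['tool_pos'],s['orientation'])
E
```

```text
scene track [(array([528., 123.,   2.]), 0.7), (array([567.,  96., 124.]), 0.28)]
scene stop_hinge [(array([571., 103.,  79.]), 0.8)]
scene flag [(array([570.,  98., 123.]), 0.92)]
scene flag_tip [(array([566., 102., 127.]), 0.63)]
scene case_centre [(array([ 566., -327.,   34.]), 0.85), (array([ 750., -254.,   31.]), 0.83), (array([721.,  96.,  29.]), 0.65)]
scene case [(array([ 753., -251.,   34.]), 0.92), (array([721.,  93.,  30.]), 0.79), (array([465., -73.,  41.]), 0.78)]
scene dish [(array([625., -85.,  19.]), 0.68)]
scene vial [(array([463., 185.,  36.]), 0.58)]
scene jar [(array([678., 351., 122.]), 0.6), (array([393., -82.,  19.]), 0.41)]
scene pipette [(array([391., -82.,  17.]), 0.93)]
top track [(array([507.,  62.,   8.]), 0.93)]
top stop_hinge [(array([563.,  86., 129.]), 0.57)]
top flag [(array([567.,  86., 127.]), 0.78)]
top flag_tip [(array([565.,  86., 132.]), 0.6)]
top case_centre [(array([468., -94.,  39.]), 0.89), (array([ 740., -274.,   30.]), 0.66), (array([704.,  84.,  32.]), 0.62)]
top case [(array([463., -94.,  43.]), 0.92), (array([ 737., -274.,   34.]), 0.9), (array([ 556., -336.,   31.]), 0.63)]
top dish [(array([614., -91.,  16.]), 0.77)]
top vial [(array([451., 178.,  57.]), 0.67)]
top jar [(array([642., 324., 145.]), 0.77)]
top pipette [(array([384., -99.,  21.]), 0.57)]
1.1 [ 146.1 -633.4  302.7] [[ 1.   0.2 -0. ]
 [ 0.2 -1.  -0. ]
 [-0.   0.  -1. ]]
```

View pics/scene0.png

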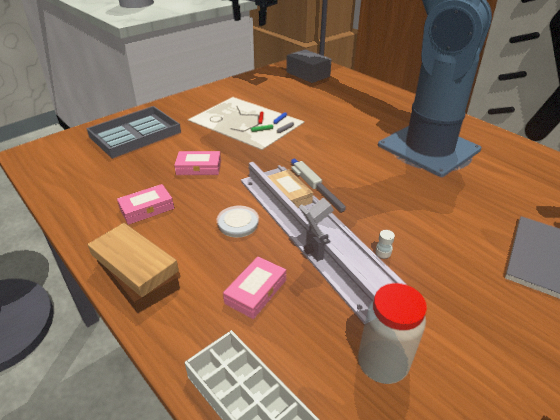

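View pics/top0.png

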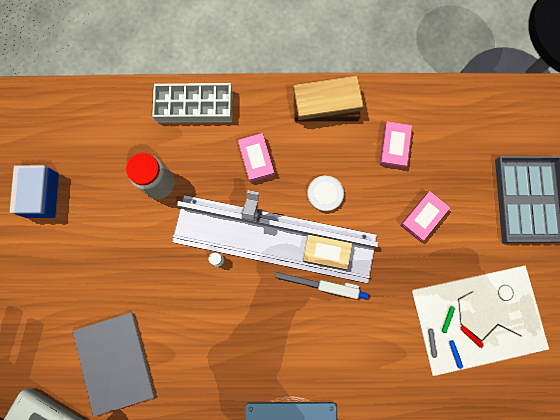

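The scene picture shows the track running from about (250,170) to (400,300), with the upright flag at (317,225) and the wooden case at (290,185). In the top picture the case is at (328,251), the flag at (252,205), the vial at (216,259) and the pipette at (320,288). The three pink boxes are decoys.

```bash
python3 - <<'E'
from h import *
np.set_printoptions(precision=1,suppress=True)
def rect(Q):
    r=cv2.minAreaRect(Q[:,:2].astype(np.float32)); return np.round(cv2.boxPoints(r),0).tolist(), np.round(r[0],1),np.round(r[1],1)
for n in ['top','scene']:
    P=np.load(n+'0.npy').reshape(-1,3); P=P[~np.isnan(P).any(1)]
    roi=(P[:,0]>380)&(P[:,0]<640)&(P[:,1]>-240)&(P[:,1]<340)
    Q=P[roi]
    f=Q[(Q[:,2]>45)&(Q[:,2]<54)]
    # far fence : robust line fit
    l=cv2.fitLine(f[:,:2].astype(np.float32),cv2.DIST_HUBER,0,1,.01).ravel()
    print(n,'fence n',len(f),l,'yaw',np.degrees(np.arctan2(-l[2]*0+l[0],l[1])))
    d=(f[:,:2]-l[2:])@np.array([l[1],-l[0]]); a=(f[:,:2]-l[2:])@l[:2]; k=abs(d)<9
    print(' d pct',np.percentile(d[k],[2,50,98]),'along',np.percentile(a[k],[0.5,99.5]), 'z',np.median(f[k,2]))
    e=[l[2:]+l[:2]*v for v in np.percentile(a[k],[0.5,99.5])];print(' ends',e)
    b=Q[(Q[:,2]>4)&(Q[:,2]<12)]; print(' base',len(b),rect(b))
    m=models.outline_of(n,'case') if False else None
    c=Q[(Q[:,2]>36)&(Q[:,2]<44)&(np.abs((Q[:,:2]-l[2:])@np.array([l[1],-l[0]]))>12)]
    print(' case',len(c),np.median(c,0),rect(c))
    h=Q[Q[:,2]>75]; print(' flag',len(h),h.min(0),h.max(0), np.median(h,0))
    t=h[h[:,2]>h[:,2].max()-10]; print(' tip',t.mean(0),t.min(0),t.max(0))
    v=Q[(Q[:,2]>20)&(Q[:,2]<70)&(Q[:,1]>140)&(Q[:,0]<500)];print(' vial',v.min(0),v.max(0))
    p=Q[(Q[:,2]>12)&(Q[:,2]<34)&(Q[:,1]<60)&(Q[:,0]<425)];print(' pip',p.min(0),p.max(0))
E
```

```text
top fence n 1006 [  0.2   1.  533.3  25.4] yaw 12.248999
 d pct [-5.6  0.5  6.7] along [-239.4  275.6] z 49.81437882176806
 ends [array([ 482.5, -208.5]), array([591.8, 294.8])]
 base 6540 ([[379.0, 339.0], [381.0, -240.0], [641.0, -239.0], [639.0, 340.0]], array([510.2,  50. ]), array([259.9, 578.9]))
 case 1056 [464.9 -91.3  40. ] ([[339.0, -110.0], [480.0, -158.0], [642.0, 312.0], [502.0, 361.0]], array([490.8, 101.3]), array([498.1, 148.4]))
 flag 773 [533.7  72.1  75.1] [639.9 339.9 155.1] [609.5 301.1 128.9]
 tip [627.7 324.  150. ] [612.5 303.5 145.3] [639.9 339.8 155.1]
 vial [435.5 144.5  20. ] [498.4 244.7  60.5]
 pip [ 380.8 -194.8   12.1] [424.5  35.6  29.8]
scene fence n 1067 [  0.2   1.  545.6  64.7] yaw 12.050398
 d pct [-7.7 -0.   4.8] along [-279.   201.4] z 49.60420445330715
 ends [array([ 487.4, -208.1]), array([587.7, 261.6])]
 base 4140 ([[381.0, -212.0], [631.0, -223.0], [653.0, 269.0], [403.0, 280.0]], array([517.1,  28.5]), array([492. , 250.1]))
 case 831 [469.8 -76.   40.1] ([[426.0, -145.0], [573.0, -154.0], [595.0, 189.0], [448.0, 199.0]], array([510.2,  22.1]), array([344.2, 147.5]))
 flag 778 [538.3  75.   76.8] [640.  339.8 152.6] [579.5 104.1 130.4]
 tip [629.5 326.4 150.5] [614.6 306.6 148.1] [640.  339.8 152.6]
 vial [436.6 168.9  20.2] [468.2 199.4  56.7]
 pip [ 380.2 -194.7   12. ] [421.2  39.1  26.8]
```

```bash
cat >> h.py <<'E'
A=np.radians(12.15); TX=np.array([np.cos(A),-np.sin(A),0]); TY=np.array([np.sin(A),np.cos(A),0])
O=np.array([495,44.6,0]); RT=np.c_[TX,TY,[0,0,1]]
def tr(P): return (P-O)@RT
def wd(p): return O+RT@np.array(p,float)
E
python3 - <<'E'
from h import *
np.set_printoptions(precision=1,suppress=True,linewidth=150)
for n in ['top','scene']:
    P=np.load(n+'0.npy').reshape(-1,3); P=P[~np.isnan(P).any(1)]; T=tr(P)
    pc=lambda Q:np.percentile(Q,[1,50,99],axis=0).tolist() if len(Q) else None
    def box(x0,x1,y0,y1,z0,z1): return T[(T[:,0]>x0)&(T[:,0]<x1)&(T[:,1]>y0)&(T[:,1]<y1)&(T[:,2]>z0)&(T[:,2]<z1)]
    R=lambda s,Q:print(n,s,len(Q),np.round(pc(Q),1).tolist())
    R('fence',box(25,57,-300,0,46,54)); R('case',box(-50,30,-250,40,37,43)); 
    for z in range(55,160,8): 
        b=box(-10,140,0,160,z,z+8)
        if len(b): R('flag z%d'%z,b)
    R('floor end',box(-33,33,-300,300,5,11)); R('vial',box(-100,-42,60,200,10,70)); R('dish',box(60,200,-220,0,12,25));R('pip',box(-140,-45,-300,50,12,35))
    R('knob',box(60,120,0,160,15,60))
s=status.state(); print(s['q'],s['tool_pos'])
E
```

```text
top fence 493 [[36.1, -249.4, 46.2], [42.2, -126.9, 49.9], [48.4, -2.2, 53.8]]
top case 940 [[-31.2, -194.2, 37.1], [-1.2, -139.8, 40.1], [29.4, -86.3, 42.9]]
top flag z55 32 [[37.1, 12.9, 55.1], [43.1, 43.5, 57.7], [64.6, 130.3, 61.9]]
top flag z63 24 [[43.1, 35.5, 63.3], [49.2, 44.4, 67.7], [58.8, 82.5, 70.8]]
top flag z71 21 [[44.2, 37.5, 71.1], [51.3, 46.5, 73.3], [59.7, 81.0, 77.6]]
top flag z79 4 [[56.6, 46.6, 80.6], [60.0, 47.4, 82.2], [63.1, 48.5, 86.2]]
top flag z95 1 [[63.5, 46.3, 97.8], [63.5, 46.3, 97.8], [63.5, 46.3, 97.8]]
top flag z103 2 [[56.9, 46.3, 103.3], [60.9, 46.5, 105.3], [64.9, 46.7, 107.3]]
top flag z111 14 [[40.5, 46.1, 111.7], [72.9, 47.7, 118.0], [79.8, 70.9, 118.8]]
top flag z119 111 [[29.3, 46.4, 119.1], [67.5, 58.6, 123.8], [81.0, 71.8, 127.0]]
top flag z127 123 [[32.2, 46.4, 127.2], [53.4, 59.9, 130.8], [87.0, 72.0, 134.8]]
top flag z135 86 [[35.1, 46.6, 135.0], [47.7, 58.4, 137.9], [91.6, 72.1, 141.9]]
top flag z143 2 [[85.0, 60.3, 143.2], [86.6, 64.1, 143.5], [88.2, 67.9, 143.8]]
top floor end 3204 [[-32.5, -250.4, 5.1], [-0.6, 47.9, 8.0], [32.3, 242
[... 1148 characters left out ...]
 [[34.1, 50.4, 119.1], [66.0, 71.8, 123.4], [88.5, 77.0, 126.8]]
scene flag z127 138 [[37.2, 49.3, 127.0], [52.7, 66.3, 130.5], [92.3, 76.9, 134.6]]
scene flag z135 92 [[38.2, 50.7, 135.1], [87.2, 65.0, 137.2], [93.2, 76.4, 140.9]]
scene floor end 1587 [[-32.7, -246.7, 5.4], [-12.9, 96.1, 7.9], [8.1, 198.6, 10.5]]
scene vial 382 [[-84.4, 112.7, 10.3], [-63.6, 132.3, 41.1], [-48.5, 142.9, 56.3]]
scene dish 929 [[106.9, -148.1, 12.6], [151.8, -100.1, 18.4], [193.1, -60.9, 21.1]]
scene pip 579 [[-92.2, -252.3, 12.4], [-74.9, -149.4, 19.6], [-60.0, -24.2, 25.9]]
scene knob 298 [[60.4, 41.8, 15.6], [66.2, 67.8, 38.6], [80.9, 85.5, 59.7]]
[ 1.3  0.5 -0.   1.5  0.   1.1 -0.1] [ 146.1 -633.4  302.7]
```

```bash
python3 - <<'E'
from h import *
s=status.state(); R=np.array(s['orientation']); print(np.degrees(np.arctan2(R[1,0],R[0,0])), R.round(4).tolist(), 90-12.15, tr(np.array(s['tool_pos'])))
E
```

```text
12.99293962208402 [[0.9744, 0.2248, -0.0], [0.2248, -0.9744, -0.0001], [-0.0, 0.0001, -1.0]] 77.85 [-198.35900963 -736.19142672  302.73317723]
```

jog_arm --moves '[[[0,0,0],[0,0,-0.0721],0],[[0,0,0],[0,0,-0.0721],0],[[0,0,0],[0,0,-0.0721],0],[[0,0,0],[0,0,-0.0721],0],[[0,0,0],[0,0,-0.0721],0],[[0,0,0],[0,0,-0.0721],0],[[0,0,0],[0,0,-0.0721],0],[[0,0,0],[0,0,-0.0721],0],[[0,0,0],[0,0,-0.0721],0],[[0,0,0],[0,0,-0.0721],0],[[0.5,0.2,0],[0,0,0],0],[[0.9,0.37,0],[0,0,0],0],[[0.9,0.37,0],[0,0,0],0],[[0.9,0.37,0],[0,0,0],0],[[0.9,0.37,0],[0,0,0],0],[[0.9,0.37,0],[0,0,0],0],[[0.9,0.37,0],[0,0,0],0],[[0.9,0.37,0],[0,0,0],0],[[0.9,0.37,0],[0,0,0],0],[[0.9,0.37,0],[0,0,0],0]]'

```text
time: 2.77
tool_pos: [278.1, -440.7, 302.9]
orientation: [[0.21, 0.978, 0.0], [0.978, -0.21, -0.0], [-0.0, 0.0, -1.0]]
force: [1.3, 0.7, -0.0]
width: 0.6
finger_force: 0.0
```

jog_arm --moves '[[[0.9,0.37,0],[0,0,0],0],[[0.9,0.37,0],[0,0,0],0],[[0.9,0.37,0],[0,0,0],0],[[0.9,0.37,0],[0,0,0],0],[[0.9,0.37,0],[0,0,0],0],[[0.9,0.37,0],[0,0,0],0],[[0.9,0.37,0],[0,0,0],0],[[0.9,0.37,0],[0,0,0],0],[[0.9,0.37,0],[0,0,0],0],[[0.9,0.37,0],[0,0,0],0],[[0.9,0.37,0],[0,0,0],0],[[0.9,0.37,0],[0,0,0],0],[[0.9,0.37,0],[0,0,0],0],[[0.9,0.37,0],[0,0,0],0],[[0.9,0.37,0],[0,0,0],0],[[0.9,0.37,0],[0,0,0],0],[[0.9,0.37,0],[0,0,0],0],[[0,0,0],[0,0,0],0],[[0,0,0],[0,0,0],0]]'

```text
time: 4.35
tool_pos: [512.0, -99.5, 302.8]
orientation: [[0.207, 0.978, 0.0], [0.978, -0.207, 0.0], [0.0, 0.0, -1.0]]
force: [-0.7, -0.4, -0.2]
width: 0.8
finger_force: 0.0
```

```bash
cat > st.py <<'E'
from h import *
np.set_printoptions(precision=2,suppress=True)
s=status.state(); R=np.array(s['orientation']); print('t',s['time'],'yaw',np.degrees(np.arctan2(R[1,0],R[0,0])),'tool z',R[:,2],'track pos',tr(np.array(s['tool_pos'])),'F',np.array(s['force']),'w',s['width'])
E
cat > look.py <<'E'
import sys
from h import *
import st
im,P=cloud('wrist'); save(sys.argv[1],im); T=tr(P.reshape(-1,3)); T=T[~np.isnan(T).any(1)]
def R(s,x0,x1,y0,y1,z0,z1):
    b=T[(T[:,0]>x0)&(T[:,0]<x1)&(T[:,1]>y0)&(T[:,1]<y1)&(T[:,2]>z0)&(T[:,2]<z1)]
    if len(b): print(s,len(b),np.percentile(b,[1,50,99],axis=0).round(1).tolist())
R('fence',25,57,-200,30,46,54); R('case',-50,32,-250,45,37,43)
for z in range(15,160,12): R('flag z%d'%z,-45 if z>50 else 55,140,20,120,z,z+12)
E
python3 look.py wrist1.png
```

```text
t 4.35 yaw 78.04117653042898 tool z [ 0.  0. -1.] track pos [  46.98 -137.26  302.76] F [-0.73 -0.39 -0.16] w 0.7723436446922167
fence 2889 [[38.4, -196.4, 47.8], [44.1, -69.8, 49.7], [50.3, 27.9, 51.5]]
case 5803 [[-29.1, -192.4, 38.1], [1.3, -135.0, 39.8], [31.4, -84.9, 41.6]]
flag z15 44 [[55.5, 38.0, 15.0], [60.6, 38.6, 20.7], [66.5, 39.6, 26.7]]
flag z27 33 [[55.3, 38.2, 27.2], [60.9, 38.8, 30.6], [66.0, 39.5, 35.1]]
flag z51 15 [[39.6, 23.8, 51.1], [44.1, 26.8, 51.2], [49.6, 32.8, 52.2]]
```

View pics/wrist1.png

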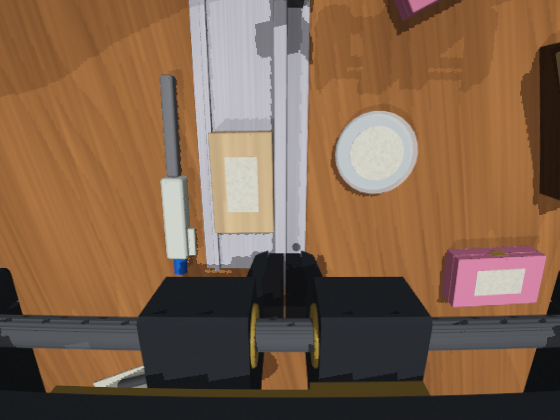

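The wrist view shows the wooden case at (242,182) in the channel and the dish at (377,152). The fence at x 41–44 and the case top at z 40 both fit the given sizes. The hinge y comes out at about 60.5. Next I go behind the flag.

jog_arm --moves '[[[0.8,0.35,0],[0,0,0],0],[[0.8,0.35,0],[0,0,0],0],[[0.8,0.35,0],[0,0,0],0],[[0.8,0.35,0],[0,0,0],0],[[0.8,0.35,0],[0,0,0],0],[[0.8,0.35,0],[0,0,0],0],[[0.8,0.35,0],[0,0,0],0],[[0.8,0.35,0],[0,0,0],0],[[0.8,0.35,0],[0,0,0],0],[[0.8,0.35,0],[0,0,0],0],[[0,0,1],[0,0,0],0],[[0,0,1],[0,0,0],0],[[0,0,1],[0,0,0],0],[[0,0,1],[0,0,0],0],[[0,0,1],[0,0,0],0],[[0,0,0],[0,0,0],0],[[0,0,0],[0,0,0],0]]'

```text
time: 5.82
tool_pos: [638.4, 74.8, 176.9]
orientation: [[0.211, 0.977, -0.003], [0.977, -0.211, -0.001], [-0.002, -0.002, -1.0]]
force: [0.4, -0.4, -0.4]
width: 0.3
finger_force: 0.0
```

```bash
python3 - <<'E'
import st
from h import *
im,P=cloud('scene'); save('scene1.png',cv2.resize(im[120:320,180:460],None,fx=2.5,fy=2.5))
E
```

```text
t 5.8167 yaw 77.79723999804247 tool z [-0. -0. -1.] track pos [133.8   59.69 176.91] F [ 0.37 -0.43 -0.4 ] w 0.31676336768749985
```

View pics/scene1.png

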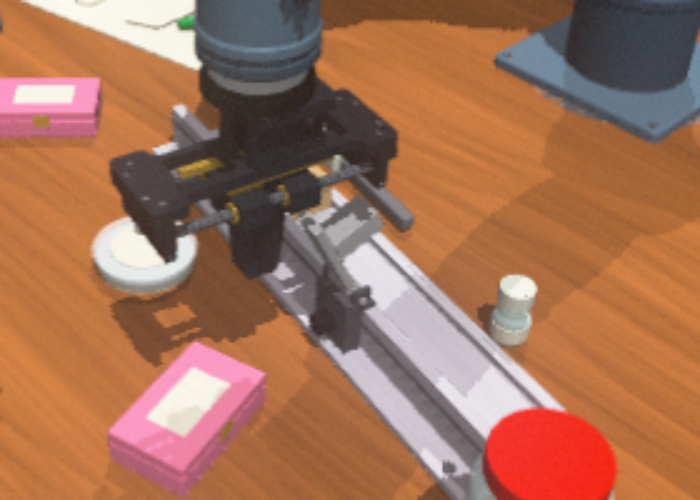

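The closed fingers at (258,240) hang just behind the flag tip at (310,225), clear of everything. Now I push toward the robot.

jog_arm --moves '[[[0,-0.5,0],[0,0,0],0],[[0,-0.5,0],[0,0,0],0],[[0,-0.5,0],[0,0,0],0],[[0,-0.5,0],[0,0,0],0],[[0,-0.5,0],[0,0,0],0],[[0,-0.5,0],[0,0,0],0],[[0,-0.5,0],[0,0,0],0],[[0,-0.4,0],[0,0,0],0],[[0,0,0],[0,0,0],0],[[0,0,0],[0,0,0],0],[[0,0,0],[0,0,0],0],[[0,0,0],[0,0,0],0],[[0,0,0],[0,0,0],0]]'

```text
time: 6.95
tool_pos: [544.4, 96.8, 177.8]
orientation: [[0.21, 0.978, 0.0], [0.978, -0.21, 0.0], [0.0, 0.0, -1.0]]
force: [1.0, -0.4, -0.0]
width: 0.7
finger_force: 0.0
```

```bash
python3 - <<'E'
import st
from h import *
im,P=cloud('scene'); save('scene2.png',cv2.resize(im[120:320,180:460],None,fx=2.5,fy=2.5))
E
```

```text
t 6.95 yaw 77.84846477211904 tool z [ 0.  0. -1.] track pos [ 37.33  61.41 177.78] F [ 0.99 -0.4  -0.04] w 0.7447926455932453
```

View pics/scene2.png

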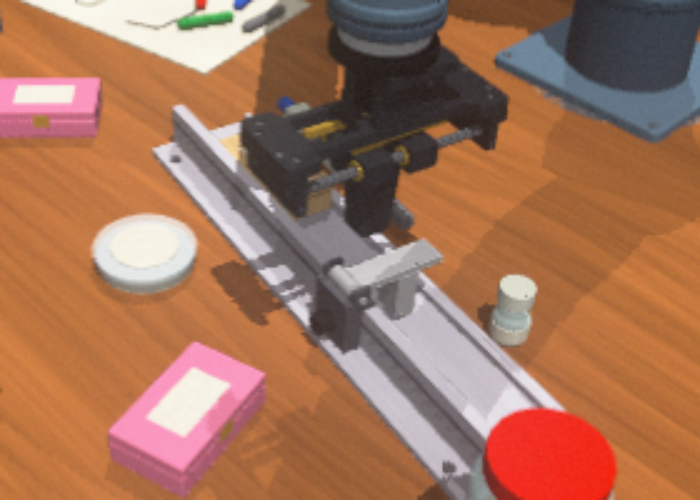

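The stop is down across the channel at (390,265), and the fingers are clear of it. Next I go behind the case's -y end.

jog_arm --moves '[[[-0.94,-0.123,0],[0,0,0],0],[[-0.94,-0.123,0],[0,0,0],0],[[-0.94,-0.123,0],[0,0,0],0],[[-0.94,-0.123,0],[0,0,0],0],[[-0.94,-0.123,0],[0,0,0],0],[[-0.94,-0.123,0],[0,0,0],0],[[-0.94,-0.123,0],[0,0,0],0],[[-0.94,-0.123,0],[0,0,0],0],[[-0.94,-0.123,0],[0,0,0],0],[[-0.94,-0.123,0],[0,0,0],0],[[-0.94,-0.123,0],[0,0,0],0],[[-0.94,-0.123,0],[0,0,0],0],[[0,0,0],[0,0,0],0],[[0,0,0],[0,0,0],0]]'

```text
time: 8.17
tool_pos: [448.3, -172.3, 177.6]
orientation: [[0.213, 0.977, -0.0], [0.977, -0.213, -0.0], [-0.0, -0.0, -1.0]]
force: [0.2, 1.1, 0.1]
width: 0.3
finger_force: 0.0
```

```bash
python3 - <<'E'
import st
from h import *
for n in ['scene','top']:
    im,P=cloud(n); T=tr(P.reshape(-1,3)); T=T[~np.isnan(T).any(1)]
    def R(s,x0,x1,y0,y1,z0,z1):
        b=T[(T[:,0]>x0)&(T[:,0]<x1)&(T[:,1]>y0)&(T[:,1]<y1)&(T[:,2]>z0)&(T[:,2]<z1)]
        if len(b): print(n,s,len(b),np.percentile(b,[1,50,99],axis=0).round(1).tolist())
    R('case',-50,32,-250,35,37,43); R('flag',-60,32,20,120,50,160); R('tall',-60,100,20,120,80,160)
E
```

```text
t 8.1667 yaw 77.70279798359957 tool z [-0. -0. -1.] track pos [  -0.04 -221.92  177.61] F [0.15 1.08 0.06] w 0.2553478917449841
scene case 720 [[-29.9, -190.4, 37.6], [1.1, -131.7, 40.2], [30.3, -81.5, 42.6]]
scene flag 360 [[-32.5, 49.4, 52.2], [0.0, 67.4, 65.8], [30.8, 76.8, 68.1]]
top case 974 [[-31.4, -193.9, 37.1], [-1.2, -141.9, 40.0], [31.4, -86.4, 42.9]]
top flag 307 [[-33.5, 46.3, 59.2], [-1.6, 59.2, 65.9], [31.4, 72.1, 70.6]]
```

jog_arm --moves '[[[0,0,0.94],[0,0,0],0],[[0,0,0.94],[0,0,0],0],[[0,0,0.94],[0,0,0],0],[[0,0,0.94],[0,0,0],0],[[0,0,0],[0,0,0],0],[[0.2,0,0],[0,0,0],0],[[0.2,0,0],[0,0,0],0],[[0.2,0,0],[0,0,0],0],[[0.2,0,0],[0,0,0],0],[[0.2,0,0],[0,0,0],0],[[0.3,0,0],[0,0,0],0],[[0.3,0,0],[0,0,0],0],[[0,0,0],[0,0,0],0]]'

```text
time: 9.35
tool_pos: [457.7, -130.0, 84.1]
orientation: [[0.208, 0.978, 0.001], [0.978, -0.208, 0.001], [0.001, 0.001, -1.0]]
force: [0.7, 0.2, -0.2]
width: 0.5
finger_force: 0.0
```

jog_arm --moves '[[[0.3,0,0],[0,0,0],0],[[0.3,0,0],[0,0,0],0],[[0.3,0,0],[0,0,0],0],[[0.3,0,0],[0,0,0],0],[[0.3,0,0],[0,0,0],0],[[0.3,0,0],[0,0,0],0],[[0.3,0,0],[0,0,0],0],[[0.3,0,0],[0,0,0],0],[[0.3,0,0],[0,0,0],0],[[0.3,0,0],[0,0,0],0],[[0.3,0,0],[0,0,0],0],[[0.2,0,0],[0,0,0],0],[[0.1,0,0],[0,0,0],0],[[0,0,0],[0,0,0],0]]'

```text
time: 10.52
tool_pos: [475.9, -42.5, 83.6]
orientation: [[0.208, 0.978, 0.0], [0.978, -0.208, 0.001], [0.001, 0.0, -1.0]]
force: [0.0, 0.7, 0.2]
width: 0.3
finger_force: 0.0
```

```bash
cat > chk.py <<'E'
import st
from h import *
for n in ['scene','top']:
    im,P=cloud(n); T=tr(P.reshape(-1,3)); T=T[~np.isnan(T).any(1)]; save('f_'+n+'.png',im)
    def R(s,x0,x1,y0,y1,z0,z1):
        b=T[(T[:,0]>x0)&(T[:,0]<x1)&(T[:,1]>y0)&(T[:,1]<y1)&(T[:,2]>z0)&(T[:,2]<z1)]
        if len(b): print(n,s,len(b),np.percentile(b,[1,50,99],axis=0).round(1).tolist())
        return b
    b=R('case',-50,32,-230,80,37,43); R('flag',-60,32,20,120,50,75)
E
python3 chk.py
```

```text
t 10.5167 yaw 77.96777514926586 tool z [ 0.  0. -1.] track pos [ -0.3  -89.19  83.6 ] F [0.04 0.72 0.15] w 0.2765358542283266
scene case 861 [[-30.3, -81.5, 37.6], [1.1, -22.8, 40.2], [30.1, 74.9, 42.6]]
scene flag 363 [[-32.4, 49.8, 50.9], [0.3, 67.4, 65.7], [31.1, 77.1, 68.3]]
top case 725 [[-31.9, -55.8, 37.2], [-2.9, -9.4, 40.1], [31.2, 30.0, 42.9]]
top flag 301 [[-33.7, 46.3, 60.2], [-1.5, 59.1, 66.0], [31.0, 72.1, 72.0]]
```

jog_arm --moves '[[[0.12,0,0],[0,0,0],0],[[0.12,0,0],[0,0,0],0],[[0.12,0,0],[0,0,0],0],[[0.12,0,0],[0,0,0],0],[[0.08,0,0],[0,0,0],0],[[0,0,0],[0,0,0],0]]'

```text
time: 11.12
tool_pos: [478.9, -29.4, 83.7]
orientation: [[0.209, 0.978, 0.0], [0.978, -0.209, 0.001], [0.001, 0.0, -1.0]]
force: [1.0, 0.0, -0.0]
width: 0.5
finger_force: 0.0
```

jog_arm --moves '[[[0.06,0,0],[0,0,0],0],[[0.06,0,0],[0,0,0],0],[[0,0,0],[0,0,0],0]]'

```text
time: 11.37
tool_pos: [479.4, -27.2, 83.7]
orientation: [[0.21, 0.978, 0.0], [0.978, -0.21, -0.0], [-0.0, 0.0, -1.0]]
force: [0.5, -1.1, -1.0]
width: 0.1
finger_force: 0.5
```

jog_arm --moves '[[[0.06,0,0],[0,0,0],0],[[0,0,0],[0,0,0],0]]'

```text
time: 11.53
tool_pos: [479.5, -26.6, 83.7]
orientation: [[0.211, 0.978, -0.001], [0.978, -0.211, -0.001], [-0.001, -0.0, -1.0]]
force: [-0.8, -3.8, 2.3]
width: 0.5
finger_force: 2.1
```

jog_arm --moves '[[[0.06,0,0],[0,0,0],0],[[0,0,0],[0,0,0],0]]'

```text
time: 11.7
tool_pos: [479.6, -26.4, 83.7]
orientation: [[0.212, 0.977, -0.001], [0.977, -0.212, -0.003], [-0.003, -0.001, -1.0]]
force: [-1.7, -7.3, 4.0]
width: 0.5
finger_force: 4.0
```

jog_arm --moves '[[[0.04,0,0],[0,0,0],0],[[0,0,0],[0,0,0],0]]'

```text
time: 11.87
tool_pos: [479.6, -26.3, 83.8]
orientation: [[0.212, 0.977, -0.002], [0.977, -0.212, -0.004], [-0.004, -0.001, -1.0]]
force: [-1.7, -10.2, 4.9]
width: 0.5
finger_force: 5.2
```

```bash
python3 chk.py
```

```text
t 11.8667 yaw 77.738648888547 tool z [-0. -0. -1.] track pos [ -0.1  -72.58  83.76] F [ -1.71 -10.2    4.91] w 0.4753890856022925
scene case 735 [[-29.6, -63.9, 37.4], [1.0, -15.8, 40.2], [29.9, 75.0, 42.7]]
scene flag 362 [[-32.7, 49.4, 51.3], [0.1, 67.3, 65.7], [31.0, 76.8, 67.9]]
top case 648 [[-31.8, -35.7, 37.1], [-2.9, 9.4, 40.1], [31.3, 45.8, 42.9]]
top flag 306 [[-33.6, 46.4, 58.5], [-1.5, 59.2, 66.4], [31.4, 72.1, 71.2]]
```

The force climbs against a hard contact, and the case front is at y ≈ 47, the expected stop face. I back off and rise.

jog_arm --moves '[[[-0.1,0,0],[0,0,0],0],[[-0.2,0,0],[0,0,0],0],[[-0.5,0,0],[0,0,0],0],[[-1,0,0],[0,0,0],0],[[-0.5,0,-0.8],[0,0,0],0],[[-0.5,0,-1],[0,0,0],0],[[-0.5,0,-1],[0,0,0],0],[[-0.5,0,-1],[0,0,0],0],[[-1,0,-1],[0,0,0],0],[[-1,0,-1],[0,0,0],0],[[-1,0,-1],[0,0,0],0],[[-1,0,-1],[0,0,0],0],[[0,0,0],[0,0,0],0],[[0,0,0],[0,0,0],0]]'

```text
time: 13.13
tool_pos: [439.8, -215.1, 279.7]
orientation: [[0.212, 0.977, 0.003], [0.977, -0.212, -0.001], [-0.001, 0.003, -1.0]]
force: [0.0, 0.8, -0.8]
width: 0.7
finger_force: 0.0
```

```bash
cat >> chk.py <<'E'
im,P=cloud('wrist'); T=tr(P.reshape(-1,3)); T=T[~np.isnan(T).any(1)]; n='wrist'; save('w_end.png',im)
R('case',-50,33,-150,80,37,43); R('flag',-60,32,20,120,50,75)
b=T[(abs(T[:,0])<33)&(T[:,1]>-150)&(T[:,1]<44)&(abs(T[:,2]-40)<3)]
r=cv2.minAreaRect(b[:,:2].astype(np.float32)); print(r)
E
python3 chk.py
```

```text
t 13.1333 yaw 77.74145818532243 tool z [ 0. -0. -1.] track pos [   0.65 -265.52  279.75] F [ 0.05  0.77 -0.81] w 0.6764632178266212
scene case 707 [[-30.1, -59.6, 37.8], [1.2, -14.7, 40.2], [30.4, 74.8, 42.7]]
scene flag 366 [[-32.5, 49.3, 51.0], [0.1, 67.6, 65.7], [31.6, 76.6, 68.0]]
top case 961 [[-31.8, -62.5, 37.1], [-0.2, -8.7, 40.2], [31.1, 45.1, 42.9]]
top flag 305 [[-33.6, 46.2, 58.1], [-1.6, 59.0, 66.0], [31.1, 72.1, 71.3]]
((0.0, 0.0), (0.0, 0.0), 0.0)
```

View pics/w_end.png

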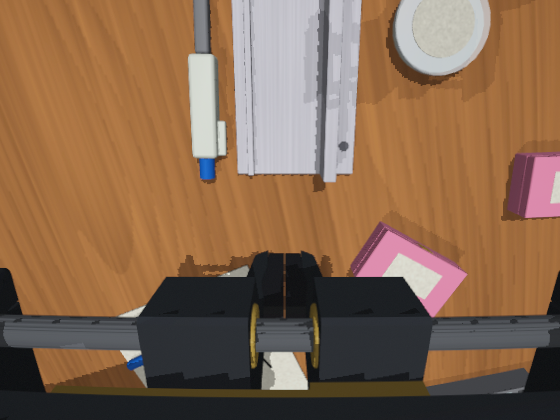

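View pics/f_scene.png

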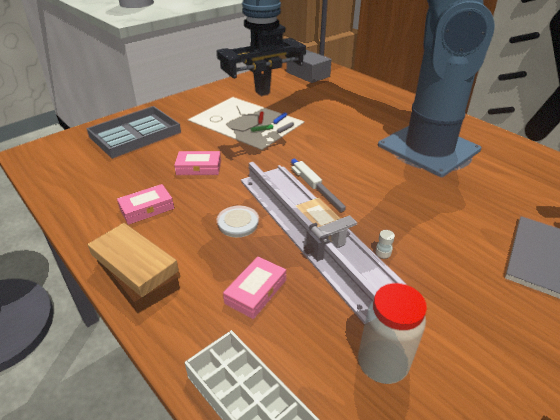

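The final scene picture shows the case against the lowered stop at (325,220), with the dish, vial, jar and pipette undisturbed and the gripper clear. I hand the job in.

```bash
python3 -c "
from cell import job
print(job.job_done())"
```

```text
the job is handed in; nothing more can be done
None
```

I flipped the stop fully down, slid the wooden case along the track until it pressed against the stop, let go, and handed the job in at about 13 s of the 46 s, with the dish, vial, jar and pipette not touched.

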